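# Lock the three swing filters in line with the locating pin

### The job

Take the red-headed locating pin out of its parking block and thread it from above through the eyes of all three filter leaves, one after another, and on into the socket in the stand's base until it is fully home and upright, then let go. The leaves are out of line, so feel for each eye and ease the leaves into line with the pin; work gently, never pressing the pin on the stand with more than 40 N. Leave the other things on the desk where they are.

Things in the scene. Friction and masses are not known exactly. Their poses are not given: they have to be found in the camera images.
- stand: Filter stand fixed to the desk: grey base plate 190x64x6 mm; at its front end a dark block 60x64 mm, top 20 mm above the desk, with a round vertical socket; at its back end an upright steel post. Three flat leaves swing on the post one above another and reach to over the socket. Origin: on the desk under the socket's middle; +x along the base to the post, whose axis is at x = 105 mm; +z up.
- post (a point): top of the post, 90 mm above the desk, on the axis the leaves swing about. Each leaf swings on its own, at most 0.1 rad to either side of straight (10 mm at its eye); friction of about 2 N at the eye holds it where it is left; it does not give up or down. A pin standing in an eye takes that leaf along when moved sideways.
- top_eye (a point): centre of the top leaf's eye, level with the leaf's upper face (77 mm above the desk); moves with the leaf. All leaves are alike: aluminium, 5 mm thick, with a round colour filter; eye a through hole 14 mm across with 1.5 mm chamfer, 105 mm from the post axis, in an end tab 30 mm long, 52 mm wide. The top eye starts up to 6 mm to either side of the socket.
- leaf_levels (a point): point on the straight line above the socket, level with the middle leaf's upper face (57 mm above the desk; the lowest leaf's is at 37 mm). The middle and lowest eyes are not measured and lie mostly hidden under the top leaf: each starts 3 to 9 mm sideways of the socket, one on the left and one on the right (which is not told), and must be found by feel.
- socket (a point): centre of the mouth of the base socket, 20 mm above the desk; the socket is 14 mm across with a 1.5 mm chamfer and 14 mm deep (floor 6 mm above the desk)
- pin: Locating pin, upright in the parking block, 0.10 to 0.17 kg, 114 mm long. Origin: centre of its lower tip; +z to its head. Steel shank 12 mm across, tip bevelled to 9 mm over 2.5 mm; collar 21 mm across, 73.5 to 76.5 mm above the tip; above it a red square head 18x18 mm (flats face the pin's x and y), up to 114 mm. When home, the collar is 2.5 mm above the top leaf: keep fingertips above the collar.
- park: Parking block fixed to the desk: grey, 56x56 mm, top 40 mm above the desk, on a 66 mm black foot, with one round vertical hole 14.5 mm across whose floor is 6 mm above the desk. Origin: on the desk under the hole.
- paste_jar: bystander, loose: paste jar with a red lid, 58 mm across, 63 mm tall
- tape_roll: bystander, loose: cream roll of tissue tape lying flat, 62 mm, 18 mm high
- eyepiece: bystander, loose: black eyepiece standing on end, 44 mm across, 48 mm tall
- dropper: bystander, loose: brown dropper bottle, 32 mm across, 105 mm tall
- tin: bystander, loose: small green tin, 45x63x19 mm
- clip: bystander, loose: black binder clip lying on its side, 59x32x13 mm
Things that resemble listed ones, but are neither listed nor needed, are in the scene too. Of the things that look like the pin, the smallest one is meant.

How it is judged:
By the outcome, as a careful person would: the job done as asked, in the order asked, and still so for the second after the job is handed in, with the robot touching nothing.
It also fails if it takes over 56 s, if anything falls off the work surface, if the arm or the gripper's body presses on something with over 40 N, if the wrist force passes 120 N, or if a joint passes its speed limit or range.

### The arm

A 6-joint arm with a two-finger parallel gripper is mounted at the origin on a cart in front of the work surface, level with it; the furniture and walls round the work are solid. World frame = base frame: x ahead of the robot, y to its left, z up, the work surface at z = 0. Lengths are in m, angles in degrees, forces in N, time in s.
With the tool pointing down it reaches from about 0.35 to 0.975 m from the base axis. Payload 7.1 kg.
Tool frame: the origin (TCP) lies on the centre line of the jaws, within the pads' length; the fingertips stand 8 mm ahead of it and the grasp point (between the pads) lies 11 mm behind it; z points along the fingers, y is the line along which they close (so a half turn about z gives the same grasp; the last joint's range is limited). The gripper opens to 88 mm and grips with 3 to 60 N. Pads are 20 mm wide; open, the fingers measure 115 mm over their backs; the gripper's body (75 mm by 178 mm) begins 61 mm behind the grasp point.
Start: joints at [63.885, 24.242, 93.386, -0, 62.372, -1.089], TCP at [0.264, 0.566, 0.231] pointing down, gripper open.
Joint ranges: [-172.04, 172.04], [-51.8, 120.97], [4.93, 147.93], [-75.15, 255.16], [6.16, 154.13], [-145.62, 145.62]. Speed limits (degrees/s): [136.94, 136.94, 172.46, 180, 180, 180].

### API

Orientations are given as [roll, pitch, yaw] about the fixed x, y, z axes, in that order (R = Rz(yaw) Ry(pitch) Rx(roll)).
In Python, from plant import r gives the robot as it stands. The module is installed in compiled form; this text tells all that it offers.
- The arm moves only by the shell command python3 -m crank 'ROWS'. ROWS is JSON, a list of rows, each a list of 7 numbers: the turn, a rotation vector about the tool's x, y, z in rad, then the shift along the tool's x, y, z in cm, then the opening in per cent of the stroke, from 0 (shut) to 100 (fully open). A call has 1 to 12 rows; each row shifts and turns the commanded pose from where the row before left it, along the tool's axes as they then stand; what a row does not reach is not made up. A row lasts 1/12 s, in which the tool goes at most 41.7 mm and 7.16 degrees, less where a joint would pass 70% of its speed; a pose out of reach is approached as far as the arm can. A call with a gripper value outside its range is refused whole. The fingers move at their own pace and stop on an object; the grip force is fixed at half the most. Time passes only in rows, so rows that do not move let the fingers close. It gives the time, the measured TCP pose, the force, the opening and the grip force at its end, in the units of the state.
- r.state(): the state, without advancing time (a new reading comes with each control period).
- r.snapshot(name): name is "scene" or "side" or "wrist"; returns the picture (420x560x3 uint8, blue, green, red); there is no depth.
- r.camera_params(name): a dict with "K" (3x3 intrinsics, pixels), "eye" and "orientation" of the camera in the world; the wrist camera has in their place "mount" (4x4, takes a point from camera to tool coordinates, whose origin is the TCP and whose axes are the flange's). Camera axes: x right, y up, looking along -z (the intrinsics and any distortion apply to the point x, -y, -z); pixel columns grow to the right and rows downward; lengths in m; the calibration is good to about 2 mm. A picture is of the moment at which its call begins: read the wrist's pose just before it. camera_params takes no time and is no camera call.
- r.finish_job(): hands the job in; it is judged then, once.
The state is a dict: "clock": time; "joints": joint angles; "joint_velocities": joint speeds; "effort": joint torques, N m; "tcp_pos": TCP position; "ee_rot": TCP orientation; "ft_force": force on the tool from outside, world axes, zero at the start; "moment": the same for the moment, N m; "gripper_width": finger opening in m; "grip_force": force on a finger pad.
Only numpy, scipy, OpenCV 4.12 (cv2) and the standard library are available. Lean on these libraries where they do the work, as an engineer would, in place of code of your own. Each camera call takes 0.05 s, during which the arm holds its last target. There are 200 camera calls.

## Working session

There is one attempt and no reset: what is moved stays moved. The work goes in short steps, Python scripts to look and compute and a shell command to move; the robot and the scene stay as the last step left them, time stands still between calls to the robot, and variables do not carry over. Pictures are saved under pics/ and viewed, at most 10 in all, crops included, and the job is handed in when it is done.

```bash
mkdir -p pics; cat > h.py <<'E'
import numpy as np, cv2
from plant import r
from scipy.spatial.transform import Rotation as R
def snap(n,f):
    s=r.state(); im=r.snapshot(n); cv2.imwrite('pics/'+f,im); return s,im
def cam(n,s=None):
    p=r.camera_params(n); K=np.array(p['K'])
    if 'mount' in p:
        T=np.eye(4); T[:3,:3]=R.from_euler('xyz',s['ee_rot'],degrees=True).as_matrix(); T[:3,3]=s['tcp_pos']
        T=T@np.array(p['mount']); return K,T[:3,3],T[:3,:3]
    o=np.array(p['orientation']); 
    Rm=o if o.shape==(3,3) else R.from_euler('xyz',o,degrees=True).as_matrix()
    return K,np.array(p['eye']),Rm
def ray(c,uv):
    K,e,Rm=c; d=np.linalg.inv(K)@[uv[0],uv[1],1]; return e,Rm@(d*[1,-1,-1])
def onz(c,uv,z):
    e,d=ray(c,uv); return e+d*(z-e[2])/d[2]
def proj(c,P):
    K,e,Rm=c; q=Rm.T@(np.array(P)-e)*[1,-1,-1]; q=K@q; return q[:2]/q[2]
E
python3 - <<'E'
from h import *
for n in('scene','side','wrist'):
    s,im=snap(n,n+'0.png'); p=r.camera_params(n); print(n,p)
a=[cv2.imread('pics/%s0.png'%n) for n in('scene','side','wrist')]
print(r.state())
E
```

```text
scene {'K': array([[385.86564641,   0.        , 277.42997564],
       [  0.        , 385.86564641, 213.72380921],
       [  0.        ,   0.        ,   1.        ]]), 'eye': array([ 0.01676698, -0.94454915,  0.50504992]), 'orientation': array([ 66.58516109,  -1.07500743, -34.20896893])}
side {'K': array([[520.81627673,   0.        , 276.30939917],
       [  0.        , 520.81627673, 207.2959554 ],
       [  0.        ,   0.        ,   1.        ]]), 'eye': array([0.58498976, 0.95699057, 0.50644457]), 'orientation': array([ 69.12971268,  -0.67715902, 178.64320399])}
wrist {'K': array([[340.86622347,   0.        , 279.19442282],
       [  0.        , 340.86622347, 205.43958252],
       [  0.        ,   0.        ,   1.        ]]), 'mount': array([[-0.00222879,  0.96965259,  0.24447675,  0.06655726],
       [ 0.999997  ,  0.00191303,  0.00152905, -0.00153089],
       [ 0.00101496,  0.24447942, -0.96965395, -0.15425873],
       [ 0.        ,  0.        ,  0.        ,  1.        ]])}
{'clock': 0.15, 'joints': array([ 6.38859994e+01,  2.42762621e+01,  9.34198598e+01, -1.07753038e-03,
        6.23751322e+01, -1.08481043e+00]), 'joint_velocities': array([-0.01685659, -0.22399474, -0.04783338,  0.05177039, -0.01665345,
       -0.05344274]), 'effort': array([ 5.40749479e-04, -5.44984603e+01, -2.73919880e+01,  6.43261685e-02,
        2.05175980e-02, -7.73391480e-05]), 'tcp_pos': array([0.26417981, 0.56594901, 0.23007009]), 'ee_rot': array([-1.79928741e+02, -3.95107564e-04,  1.54971310e+02]), 'ft_force': array([ 0.49787101,  0.17129972, -0.84080825]), 'moment': array([ 0.01144267, -0.03574578,  0.01797045]), 'grip_force': 0.0, 'gripper_width': 0.08781226374223791}
```

View pics/scene0.png

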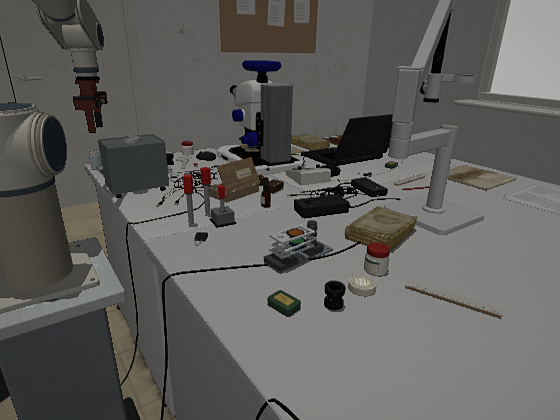

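View pics/side0.png

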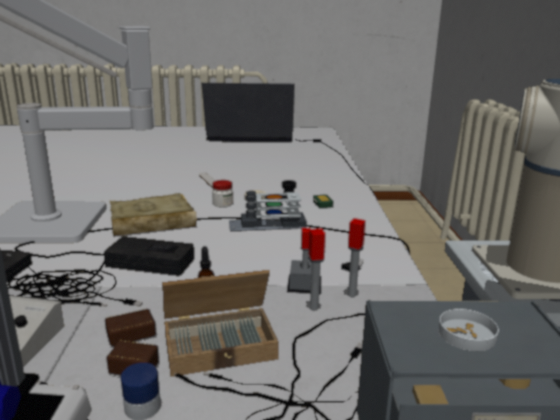

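The scene view shows the parking block at (222,215) with the short red pin in it at (221,190), and two taller look-alikes at (188,183) and (205,178). The stand is at (298,245). In the side view the block is at (303,275), the pin head at (307,238), and the stand at (268,212), with its post on the left.

```bash
python3 - <<'E'
from h import *
cs,cd=cam('scene'),cam('side')
def tri(a,b):
    e1,d1=ray(cs,a);e2,d2=ray(cd,b)
    A=np.stack([d1,-d2],1);t=np.linalg.lstsq(A,e2-e1,rcond=None)[0]
    p,q=e1+t[0]*d1,e2+t[1]*d2; return (p+q)/2,np.linalg.norm(p-q)
print('pin head',tri((221,190),(307,238)))
print('block top scene z.04',onz(cs,(222,210),.04),'side',onz(cd,(303,268),.04))
print('tall',tri((188,183),(357,234)),tri((205,175),(317,245)))
print('stand',onz(cs,(297,240),.06),onz(cd,(272,207),.06))
def up(n,x0,y0,x1,y1,k): 
    im=cv2.imread('pics/%s0.png'%n)[y0:y1,x0:x1]; return cv2.resize(im,(400,300),interpolation=cv2.INTER_CUBIC)
a=np.vstack([np.hstack([up('scene',170,160,250,220,0),up('scene',255,215,343,281,0)]),np.hstack([up('side',260,210,380,300,0),up('side',220,170,320,245,0)])])
cv2.imwrite('pics/m.png',a)
E
```

```text
pin head (array([0.50125665, 0.05984528, 0.10252652]), np.float64(0.0006777068067464253))
block top scene z.04 [0.49865909 0.05260507 0.04      ] side [0.50680056 0.06203276 0.04      ]
tall (array([0.41456759, 0.10030489, 0.12854516]), np.float64(0.00018667250762620936)) (array([0.49093594, 0.14713095, 0.12824391]), np.float64(0.0012308803014198038))
stand [ 0.55001373 -0.26253243  0.06      ] [ 0.56232714 -0.21550743  0.06      ]
```

View pics/m.png

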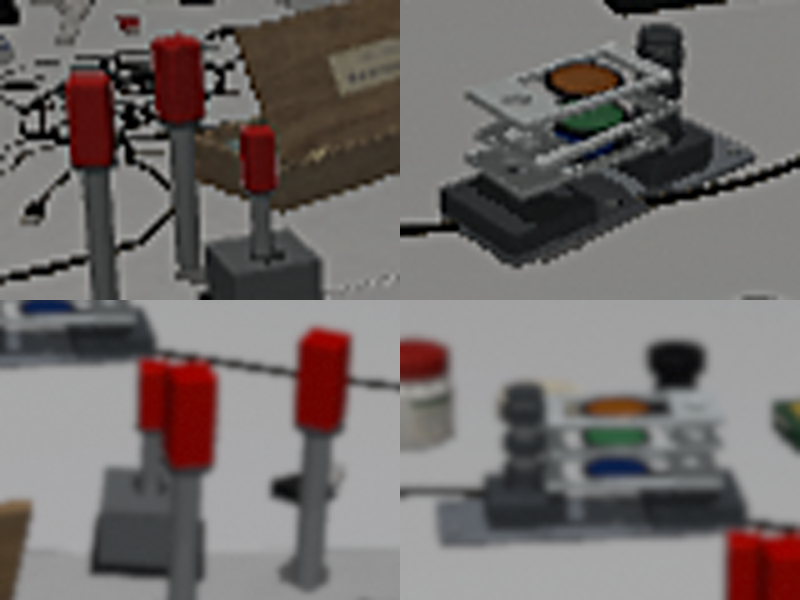

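```bash
cat >> h.py <<'E'
def to(P,yaw=None):
    "tool-frame rotvec and shift (cm) to reach P pointing down with yaw"
    s=r.state(); Rm=R.from_euler('xyz',s['ee_rot'],degrees=True)
    sh=Rm.inv().apply(np.array(P)-s['tcp_pos'])*100
    y=s['ee_rot'][2] if yaw is None else yaw
    rv=(Rm.inv()*R.from_euler('xyz',[180,0,y],degrees=True)).as_rotvec()
    print('shift cm (old axes)',sh.round(2),'turn',rv.round(4),'t',s['clock'],'F',s['ft_force'].round(1))
E
python3 -m crank '[[0,0,0,-2.8,-2.6,-0.5,100],[0,0,0,-2.8,-2.6,-0.5,100],[0,0,0,-2.8,-2.6,-0.5,100],[0,0,0,-2.8,-2.6,-0.5,100],[0,0,0,-2.8,-2.6,-0.5,100],[0,0,0,-2.8,-2.6,-0.5,100],[0,0,0,-2.8,-2.6,-0.5,100],[0,0,0,-2.8,-2.6,-0.5,100],[0,0,0,-2.8,-2.6,-0.5,100],[0,0,0,-2.8,-2.6,-0.5,100],[0,0,0,-2.8,-2.6,0,100],[0,0,0,-2.8,-2.6,0,100]]'
python3 -m crank '[[0,0,0,-2.8,-2.6,0,60],[0,0,0,-2.8,-2.6,0,60],[0,0,0,-2.8,-2.6,0,60],[0,0,0,-2.8,-2.6,0,60],[0,0,0,0,0,0,60],[0,0,0,0,0,0,60],[0,0,0,0,0,0,60]]'
python3 - <<'E'
from h import *
s,im=snap('wrist','w1.png'); c=cam('wrist',s); print(s['tcp_pos'],s['ee_rot'],s['joints'],proj(c,(.501,.06,.12)))
E
```

```text
clock: 1.15
tcp_pos: [0.4372, 0.1397, 0.2811]
ee_rot: [180.0, 0.0, 155.0]
ft_force: [1.5, 0.2, -0.4]
gripper_width: 0.0875
grip_force: 0.0
clock: 1.73
tcp_pos: [0.4939, -0.0, 0.2803]
ee_rot: [-180.0, -0.1, 154.9]
ft_force: [-0.1, -0.3, 0.3]
gripper_width: 0.0525
grip_force: 0.0
[ 4.93857894e-01 -3.24824436e-05  2.80343990e-01] [-1.79996534e+02 -5.79756872e-02  1.54918047e+02] [-1.39679124e+00  9.66001180e+00  1.06812611e+02  2.24611072e-02
  6.35818636e+01 -6.63248427e+01] [343.09809775 172.34903514]
```

View pics/w1.png

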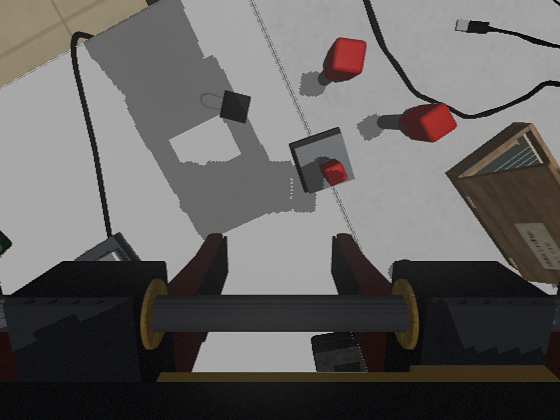

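The wrist view shows the short pin's head at (335,172) on the block (corners about (290,145), (340,128), (355,180), (307,191)). The tall look-alikes are at (347,58) and (428,122). I'll get closer.

```bash
python3 -m crank '[[0,0,0,0.6,1.9,2.3,60],[0,0,0,0.6,1.9,2.3,60],[0,0,0,0.6,1.9,2.3,60],[0,0,0,0,0,0,60],[0,0,0,0,0,0,60]]'
python3 - <<'E'
from h import *
s,im=snap('wrist','w2.png'); c=cam('wrist',s); print(s['tcp_pos'],s['ee_rot'],proj(c,(.501,.06,.12)))
u,v=proj(c,(.501,.06,.12)).astype(int)
cv2.imwrite('pics/w2c.png',cv2.resize(im[max(v-50,0):v+70,u-80:u+80],None,fx=5,fy=5,interpolation=cv2.INTER_CUBIC));print(u-80,max(v-50,0))
E
```

```text
clock: 2.2
tcp_pos: [0.5008, 0.0608, 0.2109]
ee_rot: [-179.9, -0.1, 155.2]
ft_force: [0.6, 0.8, -0.5]
gripper_width: 0.0526
grip_force: 0.0
[0.50082089 0.06077443 0.21088958] [-1.79908840e+02 -1.43284865e-01  1.55211500e+02] [281.13293461 212.54704432]
201 162
```

View pics/w2c.png

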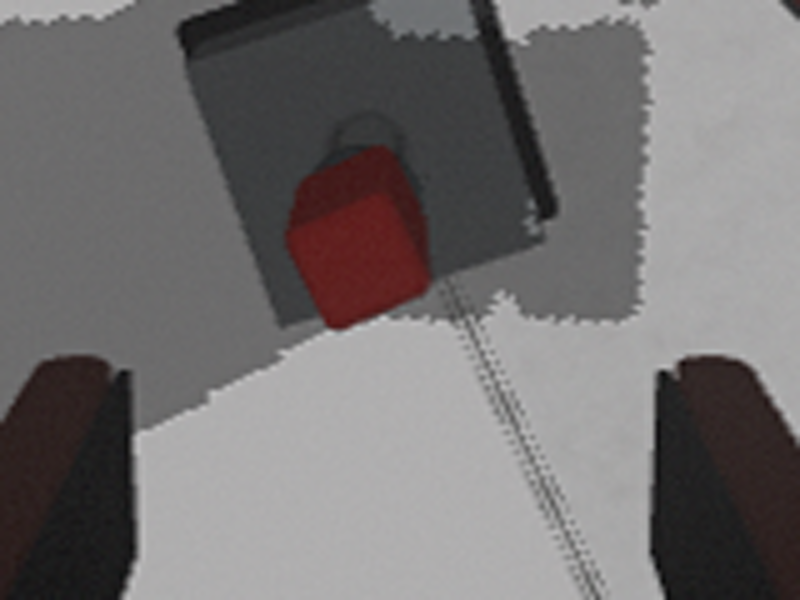

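The crop shows the head's top face with corners (288,238), (385,192), (430,282) and (338,328), turned about 25° in the picture.

```bash
python3 - <<'E'
from h import *
s=r.state(); c=cam('wrist',s)
P=np.array([onz(c,(u/5+201,v/5+162),.12) for u,v in((288,238),(385,192),(430,282),(338,328))])
print(P.round(4),P.mean(0).round(4)); e=np.roll(P,-1,0)-P
print(np.linalg.norm(e,axis=1).round(4),(np.degrees(np.arctan2(e[:,1],e[:,0]))%90).round(1))
ctr=P.mean(0)
B=[onz(c,(u/5+201,v/5+162),.04) for u,v in((185,55),(480,0),(548,238),(280,325))];print(np.array(B).round(4))
for y in (155,180,90,116,65): to([ctr[0],ctr[1],.116-.011],y)
E
```

```text
[[0.4932 0.0449 0.12  ]
 [0.4929 0.061  0.12  ]
 [0.5084 0.0613 0.12  ]
 [0.5091 0.0456 0.12  ]] [0.5009 0.0532 0.12  ]
[0.0161 0.0155 0.0157 0.0159] [1.  0.9 2.6 2.6]
[[0.469  0.0292 0.04  ]
 [0.4834 0.0851 0.04  ]
 [0.532  0.078  0.04  ]
 [0.5258 0.022  0.04  ]]
shift cm (old axes) [-0.22 -0.65 10.7 ] turn [-0.0005 -0.0004  0.0025] t 2.25 F [ 0.1 -0.2  0.5]
shift cm (old axes) [-0.22 -0.65 10.7 ] turn [-4.000e-04 -5.000e-04 -4.339e-01] t 2.25 F [ 0.1 -0.2  0.5]
shift cm (old axes) [-0.22 -0.65 10.7 ] turn [-7.0000e-04 -1.0000e-04  1.1369e+00] t 2.25 F [ 0.1 -0.2  0.5]
shift cm (old axes) [-0.22 -0.65 10.7 ] turn [-6.000e-04 -2.000e-04  6.831e-01] t 2.25 F [ 0.1 -0.2  0.5]
shift cm (old axes) [-0.22 -0.65 10.7 ] turn [-7.0000e-04  1.0000e-04  1.5733e+00] t 2.25 F [ 0.1 -0.2  0.5]
```

```bash
python3 - <<'E'
from h import *
cs,cd=cam('scene'),cam('side')
a=onz(cs,(312,221.6),.09);b=onz(cd,(251,191),.09);f=onz(cs,(281.4,258),.02);g=onz(cd,(292,217),.02);print(a,b,f,g)
E
python3 -m crank '[[0,0,-0.116,0,0,0,60],[0,0,-0.116,0,0,0,60],[0,0,-0.116,0,0,0,60],[0,0,-0.116,0,0,0,60],[0,0,0,0,-0.76,1.6,60],[0,0,0,0,0,1,60],[0,0,0,0,0,0,60],[0,0,0,0,0,0,60]]'
python3 - <<'E'
from h import *
s,im=snap('wrist','w3.png'); c=cam('wrist',s); print(s['tcp_pos'],s['ee_rot'])
u,v=proj(c,(.501,.053,.12)).astype(int)
cv2.imwrite('pics/w3c.png',cv2.resize(im[max(v-60,0):v+60,u-80:u+80],None,fx=5,fy=5,interpolation=cv2.INTER_CUBIC));print(u-80,max(v-60,0))
to((.501,.053,.095),181.8)
E
```

```text
[ 0.60963857 -0.2459581   0.09      ] [ 0.61337345 -0.24609807  0.09      ] [ 0.50585847 -0.25897569  0.02      ] [ 0.51136279 -0.2506118   0.02      ]
clock: 2.92
tcp_pos: [0.5022, 0.0513, 0.186]
ee_rot: [-180.0, -0.0, -178.5]
ft_force: [0.1, -0.1, 0.5]
gripper_width: 0.053
grip_force: 0.0
[0.5021722  0.05131247 0.18598414] [-1.79999779e+02 -2.36631839e-02 -1.78504852e+02]
204 160
shift cm (old axes) [0.15 0.16 9.13] turn [ 0.      0.0004 -0.005 ] t 2.9667 F [-0.4  0.6  0.2]
```

View pics/w3c.png

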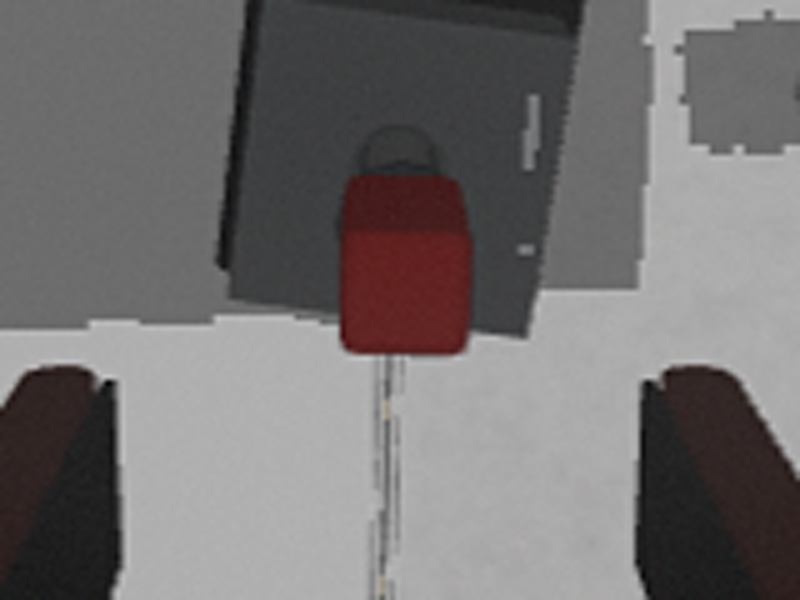

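The head is now square to the jaws, with its top face spanning crop x 340–470 and y 230–353.

```bash
python3 - <<'E'
from h import *
c=cam('wrist',r.state()); p=onz(c,(405/5+204,292/5+160),.12); print(p); to((p[0],p[1],.095),181.5)
E
```

```text
[0.49980356 0.05368996 0.12      ]
shift cm (old axes) [0.27 0.23 9.13] turn [0.     0.0004 0.0003] t 2.9667 F [-0.4  0.6  0.2]
```

```bash
python3 -m crank '[[0,0,0,0.23,0.22,1.5,60],[0,0,0,0,0,1.9,60],[0,0,0,0,0,1.9,60],[0,0,0,0,0,1.9,60],[0,0,0,0,0,1.9,60],[0,0,0,0,0,0,60]]'
python3 -m crank '[[0,0,0,0,0,0,0],[0,0,0,0,0,0,0],[0,0,0,0,0,0,0],[0,0,0,0,0,0,0],[0,0,0,0,0,0,0],[0,0,0,0,0,0,0],[0,0,0,0,0,0,0]]'
```

```text
clock: 3.47
tcp_pos: [0.4985, 0.0537, 0.0926]
ee_rot: [-180.0, -0.2, -178.5]
ft_force: [-1.3, 0.6, 0.0]
gripper_width: 0.0527
grip_force: 0.0
clock: 4.05
tcp_pos: [0.5005, 0.0537, 0.0953]
ee_rot: [180.0, 0.1, -178.4]
ft_force: [-0.5, -0.0, 5.2]
gripper_width: 0.018
grip_force: 30.0
```

```bash
python3 -m crank '[[0,0,0,0,0,-0.5,0],[0,0,0,0,0,-1,0],[0,0,0,0,0,-1.5,0],[0,0,0,0,0,-1.5,0],[0,0,0,0,0,-2,0],[0,0,0,0,0,-2,0],[0,0,0,0,0,-2,0],[0,0,0,0,-3,-1.5,0],[0,0,0,0,-4,0,0],[0,0,0,0,-4,0,0],[0,0,0,0,-4,0,0],[0,0,0,0,-4,0,0]]'
python3 -m crank '[[0,0,0,0,-2.5,0,0],[0,0,0,0,0,0,0],[0,0,0,0,0,0,0],[0,0,0,0,0,0,0]]'
python3 - <<'E'
from h import *
s,im=snap('wrist','w4.png'); c=cam('wrist',s); print(s['tcp_pos'],s['ee_rot'],s['ft_force'],proj(c,(.508,-.254,.077)),proj(c,(.611,-.246,.09)))
cv2.imwrite('pics/w4b.png',cv2.resize(im[:,:],None,fx=1.42,fy=1.42,interpolation=cv2.INTER_CUBIC))
E
```

```text
clock: 5.05
tcp_pos: [0.5046, -0.1379, 0.2157]
ee_rot: [-180.0, 0.0, -178.4]
ft_force: [0.8, -0.7, -1.1]
gripper_width: 0.018
grip_force: 30.0
clock: 5.38
tcp_pos: [0.5054, -0.1608, 0.2149]
ee_rot: [180.0, -0.0, -178.5]
ft_force: [0.9, 0.4, -2.0]
gripper_width: 0.018
grip_force: 30.0
[ 0.50536156 -0.16076435  0.21487136] [ 1.79972957e+02 -3.15620892e-02 -1.78466134e+02] [ 0.93743115  0.39395195 -2.04375391] [175.04089608 198.95881902] [185.1709579  311.86404843]
```

View pics/w4b.png

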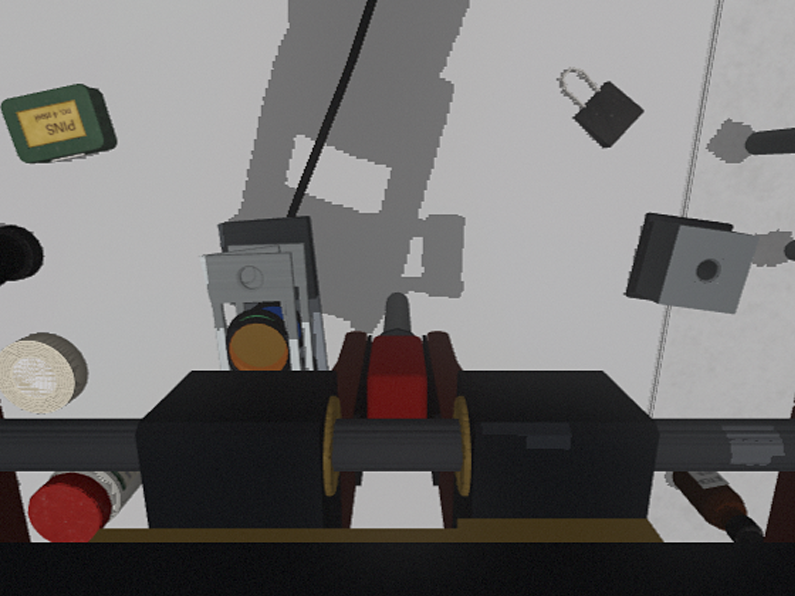

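The picture shows the top leaf's eye at (250,277) in the enlarged view, with the orange filter below it and the post hidden behind the gripper. The other things stand well clear. I'll shift so that the post shows too.

```bash
python3 -m crank '[[0,0,0,-3,-1.5,-0.5,0],[0,0,0,-3,-1.5,-0.5,0],[0,0,0,-3,-1.5,0,0],[0,0,0,0,0,0,0],[0,0,0,0,0,0,0],[0,0,0,0,0,0,0],[0,0,0,0,0,0,0]]'
python3 - <<'E'
from h import *
c0=cam('wrist',dict(tcp_pos=[.50536,-.160764,.21487],ee_rot=[179.973,-.0316,-178.466])); print('eye from w4',onz(c0,(250/1.42,277/1.42),.077))
s,im=snap('wrist','w5.png'); c=cam('wrist',s); print(s['tcp_pos'],s['ee_rot'],s['ft_force'])
a=proj(c,(.508,-.254,.077)).astype(int); print(a,proj(c,(.611,-.246,.09)))
x0=max(a[0]-85,0);y0=max(a[1]-50,0)
cv2.imwrite('pics/w5c.png',cv2.resize(im[y0:y0+150,x0:x0+200],None,fx=4,fy=4,interpolation=cv2.INTER_CUBIC)); print(x0,y0)
E
```

```text
clock: 6.02
tcp_pos: [0.5959, -0.2024, 0.2244]
ee_rot: [180.0, -0.1, -178.4]
ft_force: [-0.4, 0.5, -1.7]
gripper_width: 0.0179
grip_force: 30.0
eye from w4 [ 0.50446949 -0.25293273  0.077     ]
[ 0.59585878 -0.20239521  0.22435533] [ 1.79960138e+02 -9.14146188e-02 -1.78373603e+02] [-0.37092948  0.49218357 -1.72922764]
[222  93] [231.01310929 215.1516113 ]
137 43
```

View pics/w5c.png

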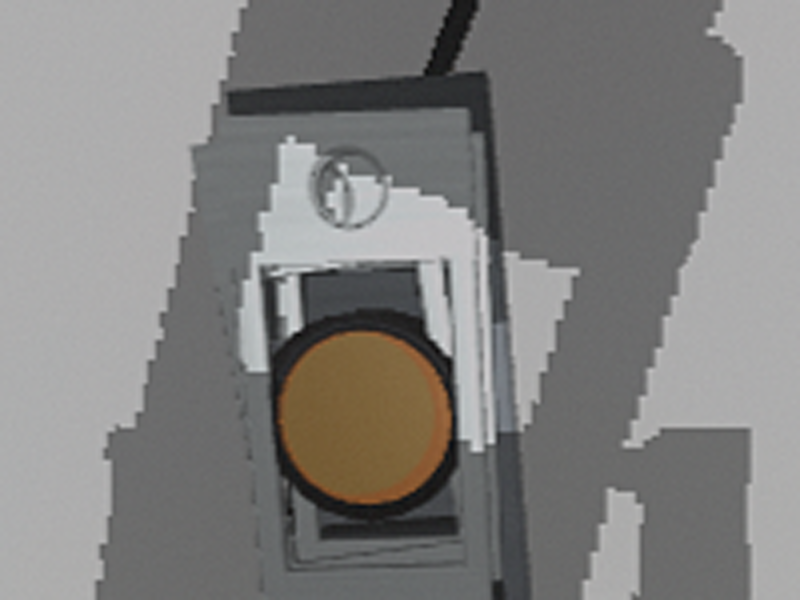

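The close view shows the top eye's ring centred at crop (350,188). The front edge of the base block runs from (228,93) to (487,73), and the post is just below the crop.

```bash
python3 - <<'E'
from h import *
c=cam('wrist',dict(tcp_pos=[.595859,-.202395,.224355],ee_rot=[179.9601,-.0914,-178.3736]))
f=lambda u,v,z:onz(c,(u/4+137,v/4+43),z)
eye=f(350,188,.077);A=f(228,93,.02);B=f(487,73,.02);print('eye',eye,'A',A,'B',B,np.linalg.norm(B-A))
d=B-A;d/=np.linalg.norm(d);n=np.array([d[1],-d[0],0]);m=(A+B)/2
print('head',np.degrees(np.arctan2(n[1],n[0])),'socket',m+.03*n,'post',m+.135*n, np.linalg.norm((m+.135*n-eye)[:2]))
im=cv2.imread('pics/w5.png')
cv2.imwrite('pics/w5d.png',cv2.resize(im[160:280,150:310],None,fx=5,fy=5,interpolation=cv2.INTER_CUBIC))
E
```

```text
eye [ 0.50547877 -0.25240793  0.077     ] A [ 0.47959517 -0.29097373  0.02      ] B [ 0.47334351 -0.2273081   0.02      ] 0.06397183819187387
head 5.608197391118417 socket [ 0.50632574 -0.25620915  0.02      ] post [ 0.61082315 -0.245948    0.02      ] 0.10554226244327325
```

View pics/w5d.png

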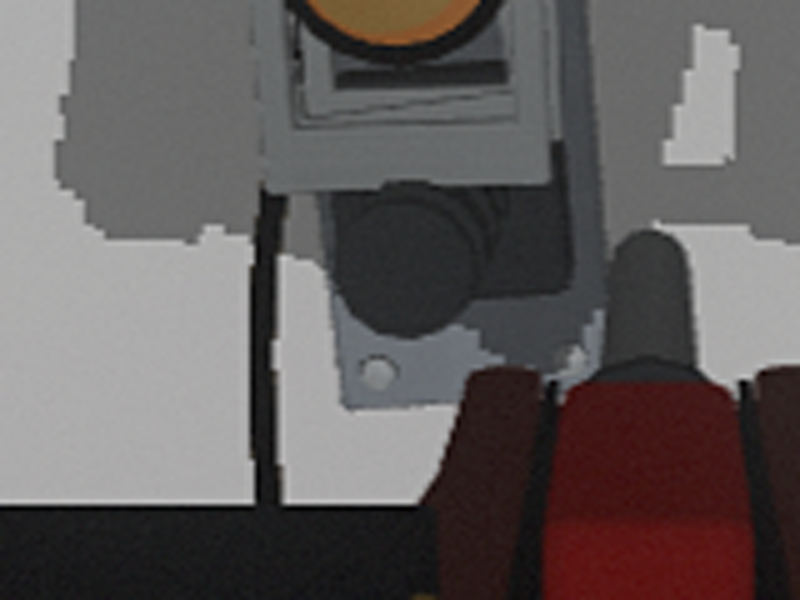

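```bash
python3 - <<'E'
from h import *
S=dict(tcp_pos=[.595859,-.202395,.224355],ee_rot=[179.9601,-.0914,-178.3736]);c=cam('wrist',S)
print('post',onz(c,(231,212),.09))
T=np.array(S['tcp_pos'])
for dx in(-.002,0,.002):
  print(dx,[proj(c,T+[dx,0,-h]).round(1) for h in(.0893,.0868)], 'robot-side edge',proj(c,T+[dx-.0045,0,-.0893]).round(1), proj(c,T+[dx-.006,0,-.0868]).round(1),'collar',proj(c,T+[dx-.0105,0,-.0158]).round(1))
to((.505,-.2525,.180),185.6)
E
```

```text
post [ 0.60812833 -0.24598788  0.09      ]
-0.002 [array([281.4, 210.8]), array([281.4, 211.7])] robot-side edge [281.6 204.9] [281.7 203.7] collar [282.8 227.6]
0 [array([281.4, 213.4]), array([281.4, 214.3])] robot-side edge [281.5 207.5] [281.6 206.4] collar [282.7 231.2]
0.002 [array([281.3, 216. ]), array([281.3, 216.9])] robot-side edge [281.4 210.1] [281.5 209. ] collar [282.6 234.9]
shift cm (old axes) [ 9.23 -4.73  4.46] turn [ 0.0006 -0.0011 -0.0696] t 6.0667 F [-0.7 -0.9 -1.1]
```

```bash
python3 -m crank '[[0,0,0,3,-1.6,0,0],[0,0,0,3.1,-1.6,1,0],[0,0,0,3.1,-1.5,1.5,0],[0,0,-0.07,0,0,1.3,0],[0,0,0,0,0,0,0],[0,0,0,0,0,0,0],[0,0,0,0,0,0,0],[0,0,0,0,0,0,0]]'
python3 - <<'E'
from h import *
to((.505,-.2525,.168),185.6); s,im=snap('wrist','w6.png')
cv2.imwrite('pics/w6c.png',cv2.resize(im[130:250,200:360],None,fx=5,fy=5,interpolation=cv2.INTER_CUBIC))
E
```

```text
clock: 6.73
tcp_pos: [0.5076, -0.2531, 0.1877]
ee_rot: [-179.9, 0.1, -174.4]
ft_force: [0.3, 0.0, -0.7]
gripper_width: 0.0179
grip_force: 30.0
shift cm (old axes) [0.25 0.09 1.97] turn [-0.001   0.0017 -0.0007] t 6.7333 F [ 0.3  0.  -0.7]
```

View pics/w6c.png

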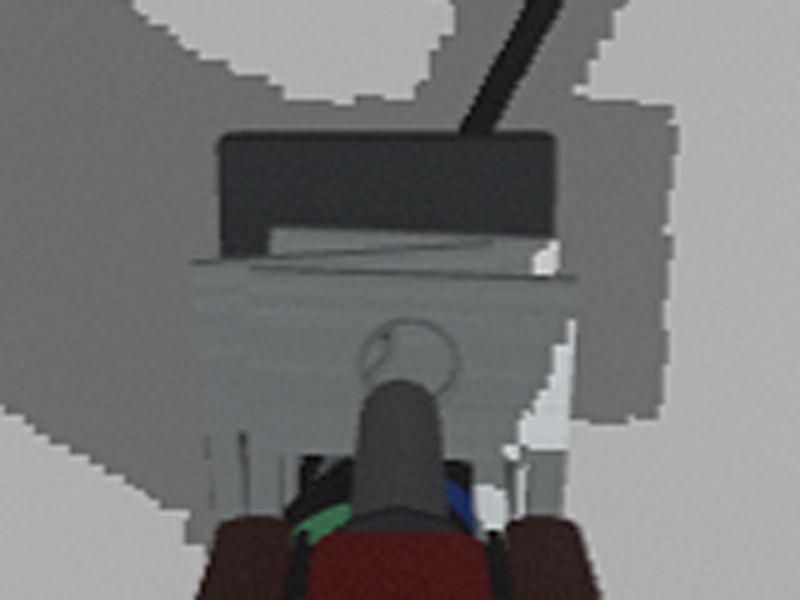

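The pin is over the eye, whose ring is centred at (410,360), about 1 mm to the right of the pin. Two lower leaves show ahead of the top one. The upper of the two is swung left, with its corner at (192,262), so the middle leaf seems to be left. The lowest is swung right, with its corner at (560,240).

```bash
python3 - <<'E'
from h import *
s=r.state(); c=cam('wrist',s); a=np.radians(5.6); post=np.array([.6085,-.246])
M=np.array([[np.cos(a),np.sin(a)],[-np.sin(a),np.cos(a)]])
for n,u,v,z,sg in(('mid L',192,262,.057,1),('low R',560,240,.037,-1),('top R',577,279,.077,-1),('block L',220,135,.02,0),('block R',555,133,.02,0)):
    p=onz(c,(u/5+200,v/5+130),z)[:2]; q=M@(p-post); th=np.arctan2(q[1],-q[0]); 
    L=np.hypot(*q); phi=th+sg*np.arcsin(.026/L); print(n,q.round(4),'eye y',(.105*np.sin(phi)*1e3).round(1))
E
python3 -m crank '[[0,0,0,0.2,0.11,1,0],[0,0,0,0,0,0.8,0],[0,0,0,0,0,0.3,0],[0,0,0,0,0,0,0],[0,0,0,0,0,0,0]]'
python3 -m crank '[[0,0,0,0,0,0.3,0],[0,0,0,0,0,0.2,0],[0,0,0,0,0,0,0]]'
```

```text
mid L [-0.1169 -0.0335] eye y -6.6
low R [-0.1171  0.0307] eye y 4.2
top R [-0.1177  0.0297] eye y 3.3
block L [-0.1344 -0.032 ] eye y -24.3
block R [-0.1346  0.031 ] eye y 23.5
clock: 7.2
tcp_pos: [0.5041, -0.2522, 0.1652]
ee_rot: [180.0, -0.0, -174.4]
ft_force: [0.9, 0.4, -1.4]
gripper_width: 0.0176
grip_force: 30.0
clock: 7.45
tcp_pos: [0.5047, -0.2524, 0.1605]
ee_rot: [-180.0, 0.1, -174.4]
ft_force: [2.1, 0.8, -1.3]
gripper_width: 0.0176
grip_force: 30.0
```

The pin's tip is through the top eye without contact force. The corner geometry puts the middle eye at about −6.6 mm and the lowest at +4.2 mm. I'll carry the top leaf toward the middle eye.

```bash
python3 -m crank '[[0,0,0,-0.04,0,0.4,0],[0,0,0,0,0,0.4,0],[0,0,0,0,0,0,0]]'
python3 -m crank '[[0,0,0,0,-0.2,0,0],[0,0,0,0,-0.2,0,0],[0,0,0,0,-0.2,0,0],[0,0,0,0,-0.2,0,0],[0,0,0,0,-0.2,0,0],[0,0,0,0,0,0,0],[0,0,0,0,0,0,0]]'
```

```text
clock: 7.7
tcp_pos: [0.5047, -0.2523, 0.152]
ee_rot: [180.0, 0.0, -174.4]
ft_force: [2.8, 0.3, -2.3]
gripper_width: 0.0175
grip_force: 30.0
clock: 8.28
tcp_pos: [0.5058, -0.2626, 0.1528]
ee_rot: [-180.0, 0.0, -174.4]
ft_force: [3.9, 2.3, -2.6]
gripper_width: 0.0177
grip_force: 30.0
```

```bash
python3 -m crank '[[0,0,0,-0.08,0,0.2,0],[0,0,0,0,0,0.2,0],[0,0,0,0,0,0.1,0],[0,0,0,0,0,0,0]]'
python3 -m crank '[[0,0,0,0,0,0.1,0],[0,0,0,0,0,0.1,0],[0,0,0,0,0,0,0]]'
```

```text
clock: 8.62
tcp_pos: [0.506, -0.2622, 0.1474]
ee_rot: [180.0, -0.0, -174.4]
ft_force: [1.4, 0.2, -1.5]
gripper_width: 0.0176
grip_force: 30.0
clock: 8.87
tcp_pos: [0.506, -0.2622, 0.1454]
ee_rot: [180.0, -0.0, -174.4]
ft_force: [0.0, 0.7, -1.9]
gripper_width: 0.0179
grip_force: 30.0
```

```bash
python3 -m crank '[[0,0,0,0,0,0.1,0],[0,0,0,0,0,0.1,0],[0,0,0,0,0,0,0]]'
python3 -m crank '[[0,0,0,0,0,0.1,0],[0,0,0,0,0,0.1,0],[0,0,0,0,0,0.1,0],[0,0,0,0,0,0,0]]'
```

```text
clock: 9.12
tcp_pos: [0.5061, -0.2622, 0.1434]
ee_rot: [180.0, -0.0, -174.4]
ft_force: [-0.3, -0.4, -1.6]
gripper_width: 0.0178
grip_force: 30.0
clock: 9.45
tcp_pos: [0.5062, -0.2622, 0.1404]
ee_rot: [180.0, -0.0, -174.4]
ft_force: [-0.0, -0.4, -1.2]
gripper_width: 0.0178
grip_force: 30.0
```

```bash
python3 -m crank '[[0,0,0,0,0,0.3,0],[0,0,0,0,0,0.3,0],[0,0,0,0,0,0.2,0],[0,0,0,0,0,0,0]]'
python3 -m crank '[[0,0,0,0,0.2,0,0],[0,0,0,0,0.2,0,0],[0,0,0,0,0.2,0,0],[0,0,0,0,0.2,0,0],[0,0,0,0,0.2,0,0],[0,0,0,0,0.1,0,0],[0,0,0,0,0,0,0],[0,0,0,0,0,0,0]]'
```

```text
clock: 9.78
tcp_pos: [0.5061, -0.2621, 0.1321]
ee_rot: [180.0, -0.0, -174.4]
ft_force: [-0.2, 0.2, -1.9]
gripper_width: 0.0185
grip_force: 30.0
clock: 10.45
tcp_pos: [0.5057, -0.2512, 0.133]
ee_rot: [-180.0, 0.0, -174.4]
ft_force: [1.8, -2.5, -1.6]
gripper_width: 0.0179
grip_force: 30.0
```

```bash
python3 -m crank '[[0,0,0,-0.04,0,0.2,0],[0,0,0,0,0,0.2,0],[0,0,0,0,0,0.1,0],[0,0,0,0,0,0.1,0],[0,0,0,0,0,0.1,0],[0,0,0,0,0,0,0]]'
python3 -m crank '[[0,0,0,0,0,0.1,0],[0,0,0,0,0,0.1,0],[0,0,0,0,0,0,0]]'
```

```text
clock: 10.95
tcp_pos: [0.5057, -0.2513, 0.1255]
ee_rot: [180.0, -0.0, -174.4]
ft_force: [1.3, -3.9, -1.0]
gripper_width: 0.0176
grip_force: 30.0
clock: 11.2
tcp_pos: [0.5057, -0.2513, 0.1235]
ee_rot: [-180.0, -0.0, -174.4]
ft_force: [1.8, -3.5, -0.0]
gripper_width: 0.0181
grip_force: 30.0
```

```bash
python3 -m crank '[[0,0,0,0,0,0.1,0],[0,0,0,0,0,0.1,0],[0,0,0,0,0,0,0]]'
python3 -m crank '[[0,0,0,0,0,0.1,0],[0,0,0,0,0,0.1,0],[0,0,0,0,0,0.1,0],[0,0,0,0,0,0,0]]'
```

```text
clock: 11.45
tcp_pos: [0.5057, -0.2512, 0.1215]
ee_rot: [-180.0, -0.0, -174.4]
ft_force: [1.1, -3.6, -0.4]
gripper_width: 0.0178
grip_force: 30.0
clock: 11.78
tcp_pos: [0.5057, -0.2513, 0.1185]
ee_rot: [-180.0, -0.0, -174.4]
ft_force: [1.3, -2.3, -0.7]
gripper_width: 0.0179
grip_force: 30.0
```

```bash
python3 -m crank '[[0,0,0,0,0,0.2,0],[0,0,0,0,0,0.2,0],[0,0,0,0,-0.15,0,0],[0,0,0,0,-0.15,0,0],[0,0,0,0,-0.15,0,0],[0,0,0,0,-0.05,0,0],[0,0,0,0,0,0,0],[0,0,0,0,0,0,0]]'
python3 -m crank '[[0,0,0,0,0,0.1,0],[0,0,0,0,0,0.1,0],[0,0,0,0,0,0.1,0],[0,0,0,0,0,0.1,0],[0,0,0,0,0,0.1,0],[0,0,0,0,0,0,0]]'
```

```text
clock: 12.45
tcp_pos: [0.5054, -0.2548, 0.114]
ee_rot: [179.8, -0.1, -174.5]
ft_force: [1.2, 5.3, -1.7]
gripper_width: 0.018
grip_force: 30.0
clock: 12.95
tcp_pos: [0.5059, -0.255, 0.1095]
ee_rot: [179.9, -0.0, -174.5]
ft_force: [1.5, 6.0, 0.4]
gripper_width: 0.0176
grip_force: 30.0
```

```bash
python3 -m crank '[[0,0,0,0,0,0.1,0],[0,0,0,0,0,0.1,0],[0,0,0,0,0,0,0]]'
python3 -m crank '[[0,0,0,0,0,0.1,0],[0,0,0,0,0,0.1,0],[0,0,0,0,0,0,0]]'
```

```text
clock: 13.2
tcp_pos: [0.5059, -0.2551, 0.1075]
ee_rot: [179.9, -0.0, -174.5]
ft_force: [1.2, 5.3, 1.9]
gripper_width: 0.0177
grip_force: 30.0
clock: 13.45
tcp_pos: [0.5059, -0.255, 0.1055]
ee_rot: [179.9, -0.0, -174.5]
ft_force: [1.3, 4.9, 1.2]
gripper_width: 0.0178
grip_force: 30.0
```

Tip at 0.016, in the socket mouth with low force. I'll carry on down gently.

```bash
python3 -m crank '[[0,0,0,0,0,0.1,0],[0,0,0,0,0,0.1,0],[0,0,0,0,0,0.1,0],[0,0,0,0,0,0,0]]'
python3 -m crank '[[0,0,0,0,0,0.1,0],[0,0,0,0,0,0.1,0],[0,0,0,0,0,0.1,0],[0,0,0,0,0,0,0]]'
```

```text
clock: 13.78
tcp_pos: [0.5059, -0.255, 0.1025]
ee_rot: [179.9, -0.0, -174.5]
ft_force: [1.5, 5.0, 0.8]
gripper_width: 0.0181
grip_force: 30.0
clock: 14.12
tcp_pos: [0.5059, -0.2551, 0.0995]
ee_rot: [179.9, -0.0, -174.5]
ft_force: [0.7, 6.2, 0.0]
gripper_width: 0.0177
grip_force: 30.0
```

```bash
python3 -m crank '[[0,0,0,0,0,0.1,0],[0,0,0,0,0,0.1,0],[0,0,0,0,0,0.1,0],[0,0,0,0,0,0,0]]'
python3 -m crank '[[0,0,0,0,0,0.07,0],[0,0,0,0,0,0.07,0],[0,0,0,0,0,0,0],[0,0,0,0,0,0,0]]'
```

```text
clock: 14.45
tcp_pos: [0.5059, -0.2551, 0.0965]
ee_rot: [179.9, -0.0, -174.5]
ft_force: [0.9, 6.2, 0.8]
gripper_width: 0.0181
grip_force: 30.0
clock: 14.78
tcp_pos: [0.5059, -0.2551, 0.0954]
ee_rot: [179.9, -0.0, -174.5]
ft_force: [0.8, 5.3, 4.0]
gripper_width: 0.0177
grip_force: 30.0
```

```bash
python3 -m crank '[[0,0,0,0,0.06,0.03,0],[0,0,0,0,0,0.03,0],[0,0,0,0,0,0,0],[0,0,0,0,0,0,0]]'
```

```text
clock: 15.12
tcp_pos: [0.5061, -0.255, 0.0953]
ee_rot: [179.9, -0.0, -174.4]
ft_force: [-1.1, 4.4, 8.3]
gripper_width: 0.0178
grip_force: 30.0
```

The pin is on the floor: z stops at 0.0953 and the force is rising. I'll release and rise.

```bash
python3 -m crank '[[0,0,0,0,0,-0.03,45],[0,0,0,0,0,0,45],[0,0,0,0,0,0,45],[0,0,0,0,0,0,45],[0,0,0,0,0,-1,45],[0,0,0,0,0,-2,45],[0,0,0,0,0,-3,45],[0,0,0,0,0,-3,45],[0,0,0,0,0,-2,45],[0,0,0,3,0,0,45],[0,0,0,3,0,0,45],[0,0,0,0,0,0,45]]'
python3 - <<'E'
from h import *
s,im=snap('wrist','w7.png'); _,b=snap('side','s7.png'); _,d=snap('scene','c7.png'); c=cam('wrist',s)
print(s['tcp_pos'],proj(c,(.506,-.255,.12)))
hs=cv2.inRange(cv2.cvtColor(im,cv2.COLOR_BGR2HSV),(0,150,40),(6,255,255)); n,l,st,ce=cv2.connectedComponentsWithStats(hs)
print([(st[i],ce[i]) for i in range(1,n) if st[i,4]>100])
k=lambda i,x,y,w,h:cv2.resize(i[y:y+h,x:x+w],(400,400*h//w),interpolation=cv2.INTER_CUBIC)
cv2.imwrite('pics/f.png',np.hstack([k(b,220,160,100,100),k(d,245,190,100,100)]))
E
```

```text
clock: 16.12
tcp_pos: [0.4421, -0.2609, 0.2055]
ee_rot: [179.9, -0.2, -174.5]
ft_force: [-0.2, 0.5, -0.0]
gripper_width: 0.0396
grip_force: 0.0
[ 0.4421149  -0.2608518   0.20546673] [280.89139416 294.72977221]
[(array([268, 265,  23,  30, 495], dtype=int32), array([279.25454545, 281.90707071]))]
```

View pics/f.png

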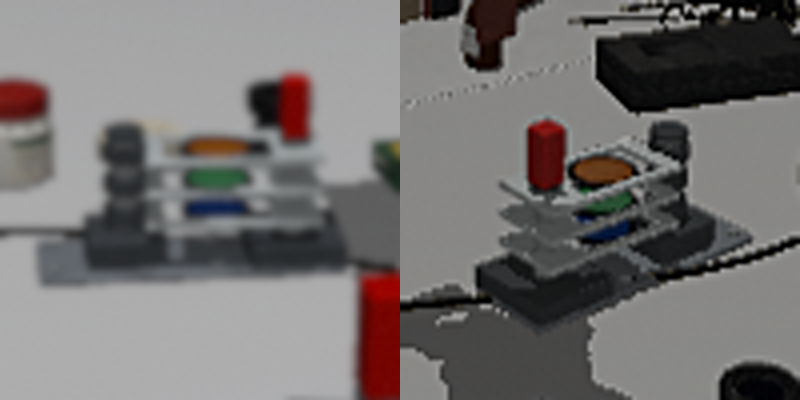

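Both views show the pin standing upright with its collar just above the top leaf and the leaves in line. The gripper is clear.

```bash
python3 -c "
from plant import r
print(r.finish_job())"
```

```text
the job is handed in; nothing more can be done
None
```

The pin is through all three eyes, fully home and upright in the socket, released and handed in at about 16 s; force readings between steps stayed under 10 N, but I viewed 11 pictures, one over the limit of 10.

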